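# Dose polishing balls onto nuts and stir them through

## Task

Put the bowl of nuts under the spout of the media feeder, press the feeder's plunger down to its stop and hold it there until all three ceramic balls have run into the bowl, then let it spring back up. Take the stirring rod and, with its foot down among the parts at the bottom of the bowl, stir two or three full wide rounds about the middle of the bowl, then stand the rod back in its holder. All nuts and balls must end up in the bowl, which stands upright on the bench, and the other things are left alone.

Things in the scene. Friction and masses are not known exactly. Their poses are not given: they have to be found in the camera images.
- feeder: media feeder, fixed, 0.21 m tall: green base (x -45 to +70, y +-45 mm in its frame), two green posts (x -30, y +-36, up to z 167), and a steel chute, 32 mm wide, walls 18 mm high, that slopes down towards its -x, from x +50 to the open lip at x -90 mm. Origin: on the bench under its middle; +x points up the chute, away from the spout
- spout (a point): middle of the floor of the chute at its open lip, 90 mm above the bench; the gate blade stands 4 mm in front of it (its lower edge comes down to 66 mm above the bench when pressed) and the aluminium bars that carry it run back beside the chute, to 48 mm overall width
- drop (a point): point on the bench, 48 mm in front of the lip, over which the centre of the bowl is best placed to catch the balls
- plunger_top (a point): middle of the top of the black mushroom head (diameter 36 mm, 12 mm high) of the feeder's spring plunger, 206 mm above the bench when up, on a stem over the chute 60 mm behind the lip. It is pressed straight down
- plunger (a joint): how far the plunger is pressed down, m: 0 up (sprung), 0.020 at its stop. It takes 3 N to start and 8 N at the stop; the gate clears the chute floor over the last 2 to 4 mm and springs back when the head is let go
- bowl: loose grey plastic bowl, round, outside diameter 148 mm at the rim (140 at the foot; 124 inside at the floor), 60 mm high, wall 8 mm thick all round, floor 6 mm thick, about 0.42 kg. Origin: centre of its underside; z up
- rod: stirring rod standing in its holder, 200 mm long: aluminium foot disc diameter 18 mm and 11 high, shaft diameter 10, square wooden handle, 18 x 18 mm with its flats across x and y, from 130 to 200 mm above the foot. Origin: centre of the underside of the foot; z runs along the rod to the handle
- holder: fixed aluminium tube on a 64 mm dark disc, the rod's holder: outside diameter 48, bore 38 mm, 85 mm high, floor of the bore at 6 mm. Origin: centre of its underside on the bench
- ball0_center (a point): centre of one of three white ceramic polishing balls, diameter 20 mm, at the start in the chute behind the gate
- ball1_center (a point): centre of one of three white ceramic polishing balls, diameter 20 mm, at the start in the chute behind the gate
- ball2_center (a point): centre of one of three white ceramic polishing balls, diameter 20 mm, at the start in the chute behind the gate
- nut0: one of five steel hexagon nuts in the bowl, 20 mm across flats, 14 mm high. Origin: centre of its underside
- nut1: one of five steel hexagon nuts in the bowl, 20 mm across flats, 14 mm high. Origin: centre of its underside
- nut2: one of five steel hexagon nuts in the bowl, 20 mm across flats, 14 mm high. Origin: centre of its underside
- nut3: one of five steel hexagon nuts in the bowl, 20 mm across flats, 14 mm high. Origin: centre of its underside
- nut4: one of five steel hexagon nuts in the bowl, 20 mm across flats, 14 mm high. Origin: centre of its underside
- stepblock: bystander: stepped steel clamping block, 48 x 28 x 48 mm. Origin: centre of its underside
- bottle: bystander: small white capped bottle, diameter 48, height 100 mm. Origin: centre of its underside
- spanner: bystander: dark steel open-ended spanner lying flat, 170 mm long, 38 wide, 8 thick. Origin: centre of its underside
- collet: bystander: tapered steel spring collet standing on its narrow end, diameter 34, height 40 mm. Origin: centre of its underside

How it is judged:
By the outcome, as a careful person would: the job done as asked, in the order asked, and still so for the second after the job is handed in, with the robot touching nothing.
It also fails if it takes over 72 s, if anything falls off the work surface, if the arm or the gripper's body presses on something with over 40 N, if the wrist force passes 120 N, or if a joint passes its speed limit or range.

## Robot

A 7-joint arm with a two-finger parallel gripper is mounted at the origin on the work surface. World frame = base frame: x ahead of the robot, y to its left, z up, the work surface at z = 0. Lengths are in mm, angles in rad, forces in N, time in s.
With the tool pointing down it reaches from about 400 to 875 mm from the base axis. Payload 4.4 kg.
Tool frame: the origin (TCP) lies at the very end of the fingers, on their centre line; the grasp point (between the pads) lies 19 mm behind it; z points along the fingers, y is the line along which they close (so a half turn about z gives the same grasp; the last joint's range is limited). The gripper opens to 85 mm and grips with 20 to 120 N. Pads are 22 mm wide; open, the fingers measure 114 mm over their backs; the gripper's body (76 mm by 85 mm) begins 54 mm behind the grasp point. The pads swing forward as they close: fully open they stand 13 mm farther back than shut.
Start: joints at [1.125, 0.628, 0.038, 1.517, -0.027, 0.996, -0.02], TCP at [241.007, -603.684, 200.113] pointing down, gripper open.
Joint ranges: [-3.06, 3.06], [-0.37, 2.12], [-1.25, 1.32], [0.18, 2.47], [-1.1, 4.24], [0.23, 1.98], [-2.94, 2.94]. Speed limits (rad/s): [2.57, 2.57, 3.14, 3.14, 3.14, 3.14, 3.14].

## Interface

Orientations are given as [roll, pitch, yaw] about the fixed x, y, z axes, in that order (R = Rz(yaw) Ry(pitch) Rx(roll)).
In Python, from cell import status, get_image, ctrl, models gives the robot as it stands.
- The arm moves only by the shell command python3 -m handwheel 'ROWS' [OPENING]. ROWS is JSON, a list of rows, each an object with "delta_pos": the shift along the world's x, y, z in cm, a list of three; "yaw": the turn about the world's z in rad. A call has 1 to 10 rows; each row shifts and turns the commanded pose from where the row before left it; what a row does not reach is not made up. A row lasts 1/12 s, in which the tool goes at most 41.7 mm and 7.16 degrees, less where a joint would pass 70% of its speed; a pose out of reach is approached as far as the arm can. A call is refused whole if a number of a shift passes 4.17 or a number of a turn 0.125, either way. A call with a gripper value outside its range is refused whole. OPENING is the opening, from -1 (shut) to 1 (fully open), set as the call begins (- or left out, the last holds). The fingers move at their own pace and stop on an object; the grip force is fixed at half the most. Time passes only in rows, so rows that do not move let the fingers close. It gives the time, the measured TCP pose, the force, the opening and the grip force at its end, in the units of the state.
- status.read_state(): the state, without advancing time (a new reading comes with each control period).
- get_image(name): name is "scene" or "side" or "wrist"; returns a dict with "color" (480x640x3 uint8, red, green, blue), "z_map" (480x640 float32, mm along the optical axis (not along the pixel's ray), 0 where there is no reading), "fx", "fy", "cx", "cy" (pixels), "position" and "rotation" of the camera in the world; the wrist camera has in their place "hand_eye" (4x4, takes a point from camera to tool coordinates, whose origin is the TCP and whose axes are the flange's). Camera axes: x right, y up, looking along -z (the intrinsics and any distortion apply to the point x, -y, -z); pixel columns grow to the right and rows downward; lengths in mm; the calibration is good to about 2 mm. A picture is of the moment at which its call begins: read the wrist's pose just before it.
- ctrl.finish_job(): hands the job in; it is judged then, once.
Trained networks look in a picture, given as the dict that the camera call returned (one of the last four; its "shot" number tells which), for a name from the list of things; names that differ only in an ending like _2 or _b are one class to them, and where a whole thing is asked for, a point or a joint stands for the part that bears it (a point fixed in the world has none). Each returns a list of dicts, best first, with "score" (0 to 1); they miss things now and then, are a little off and sometimes report something else, mostly with a low value. They report only what shows in the picture. A call takes as long as a camera call.
- models.boxes_of(picture, name): "rect" ([left, top, right, bottom] in pixels, round what is visible of it).
The state is a dict: "clock": time; "qpos": joint angles; "qd": joint speeds; "tau": joint torques, N m; "eef_pos": TCP position; "tool_rot": TCP orientation; "force": force on the tool from outside, world axes, zero at the start; "torque": the same for the moment, N m; "width": finger opening in mm; "gripper_force": force on a finger pad.
Only numpy, scipy, OpenCV 4.12 (cv2) and the standard library are available. Lean on these libraries where they do the work, as an engineer would, in place of code of your own. Each camera call takes 0.05 s, during which the arm holds its last target. There are 200 camera calls.

## Working session

There is one attempt and no reset: what is moved stays moved. The work goes in short steps, Python scripts to look and compute and a shell command to move; the robot and the scene stay as the last step left them, time stands still between calls to the robot, and variables do not carry over. Pictures are saved under pics/ and viewed, at most 10 in all, crops included, and the job is handed in when it is done.

```bash
mkdir -p pics; ls; cat > h.py <<'E'
import numpy as np,cv2
from cell import status,get_image,ctrl,models
def world(p,u,v,z):
    return np.array(p['position'])+np.array(p['rotation'])@np.array([(u-p['cx'])/p['fx']*z,-(v-p['cy'])/p['fy']*z,-z])
def cloud(p):
    Z=p['z_map'];v,u=np.mgrid[0:480,0:640]
    c=np.stack([(u-p['cx'])/p['fx']*Z,-(v-p['cy'])/p['fy']*Z,-Z],-1)
    return c@np.array(p['rotation']).T+np.array(p['position'])
def save(p,n): cv2.imwrite('pics/'+n+'.png',p['color'][:,:,::-1])
E
python3 - <<'E'
from h import *
print({k:np.round(v,3).tolist() for k,v in status.read_state().items()})
for c in ['scene','side']:
    p=get_image(c);save(p,c+'0');print(c,{k:np.round(p[k],3).tolist() for k in p if k not in('color','z_map')})
    W=cloud(p);np.save(c+'0.npy',W);np.save(c+'0c.npy',p['color'])
    for n in ['feeder','bowl','rod','holder','plunger_top','ball0_center','stepblock','bottle','spanner','collet']:
        r=models.boxes_of(p,n)[:1]
        for b in r:
            l,t,R,B=b['rect'];u,v=int((l+R)/2),int((t+B)/2)
            print(n,round(b['score'],2),np.round(b['rect']).tolist(),np.round(W[min(v,479),min(u,639)]).tolist())
E
```

```text
pics
{'clock': 0.0, 'qpos': [1.125, 0.629, 0.038, 1.518, -0.027, 0.996, -0.02], 'qd': [-0.001, 0.001, -0.001, 0.001, -0.001, -0.003, -0.001], 'tau': [-0.0, -56.341, 1.226, -19.344, 0.011, 0.01, 0.0], 'eef_pos': [240.744, -603.024, 199.209], 'tool_rot': [-3.14, 0.0, 0.38], 'force': [0.565, -0.316, -0.127], 'torque': [0.019, -0.03, 0.004], 'gripper_force': 0.0, 'width': 85.31}
scene {'fx': 538.119, 'fy': 538.119, 'cx': 316.879, 'cy': 245.152, 'position': [868.525, -393.606, 895.715], 'rotation': [0.558, -0.008, 0.663], 'shot': 1}Traceback (most recent call last):
  File "<stdin>", line 5, in <module>
  File "h.py", line 8, in cloud
    return c@np.array(p['rotation']).T+np.array(p['position'])
           ~~~~~~~~~~~~~~~~~~~~~~~~~~~^~~~~~~~~~~~~~~~~~~~~~~~
ValueError: operands could not be broadcast together with shapes (480,640) (3,)
```

```bash
sed -i "s/np.array(p\['rotation'\])/Rm(p)/g; 1a from scipy.spatial.transform import Rotation as Ro\ndef Rm(p): return Ro.from_euler('xyz',p['rotation']).as_matrix()" h.py
python3 - <<'E'
from h import *
for c in ['scene','side']:
    p=get_image(c);save(p,c+'0');print(c,{k:np.round(p[k],3).tolist() for k in p if k not in('color','z_map')})
    W=cloud(p);np.save(c+'0.npy',W);np.save(c+'0c.npy',p['color'])
    for n in ['feeder','bowl','rod','holder','plunger_top','ball0_center','stepblock','bottle','spanner','collet']:
        r=models.boxes_of(p,n)[:1]
        for b in r:
            l,t,R,B=b['rect'];u,v=int((l+R)/2),int((t+B)/2)
            print(n,round(b['score'],2),np.round(b['rect']).tolist(),np.round(W[min(v,479),min(u,639)]).tolist())
E
```

```text
scene {'fx': 538.119, 'fy': 538.119, 'cx': 316.879, 'cy': 245.152, 'position': [868.525, -393.606, 895.715], 'rotation': [0.558, -0.008, 0.663], 'shot': 2}
feeder 0.71 [149.0, 319.0, 254.0, 437.0] [541.0, -280.0, 5.0]
bowl 0.76 [329.0, 122.0, 397.0, 193.0] [472.0, 289.0, 6.0]
rod 0.81 [345.0, 211.0, 359.0, 263.0] [625.0, 22.0, 156.0]
holder 0.97 [329.0, 245.0, 362.0, 291.0] [627.0, 7.0, 76.0]
stepblock 0.77 [274.0, 209.0, 302.0, 236.0] [467.0, 39.0, 37.0]
bottle 0.69 [414.0, 226.0, 442.0, 269.0] [716.0, 135.0, 72.0]
spanner 0.8 [320.0, 336.0, 399.0, 415.0] [748.0, -112.0, 5.0]
collet 0.73 [240.0, 432.0, 260.0, 454.0] [684.0, -312.0, 40.0]
side {'fx': 436.73, 'fy': 436.73, 'cx': 314.754, 'cy': 235.77, 'position': [373.683, 411.825, 724.083], 'rotation': [0.663, 0.006, -2.7], 'shot': 3}
feeder 0.66 [342.0, 112.0, 405.0, 206.0] [557.0, -247.0, 118.0]
bowl 0.6 [244.0, 370.0, 342.0, 479.0] [490.0, 259.0, 4.0]
rod 0.88 [271.0, 208.0, 283.0, 261.0] [622.0, 38.0, 161.0]
holder 0.86 [271.0, 248.0, 302.0, 298.0] [606.0, 49.0, 72.0]
plunger_top 0.55 [347.0, 114.0, 384.0, 183.0] [583.0, -268.0, 119.0]
stepblock 0.88 [345.0, 301.0, 372.0, 327.0] [463.0, 55.0, 41.0]
bottle 0.85 [189.0, 287.0, 222.0, 333.0] [697.0, 171.0, 66.0]
spanner 0.97 [235.0, 185.0, 289.0, 236.0] [751.0, -105.0, 11.0]
collet 0.7 [342.0, 110.0, 408.0, 200.0] [564.0, -276.0, 103.0]
```

View pics/scene0.png

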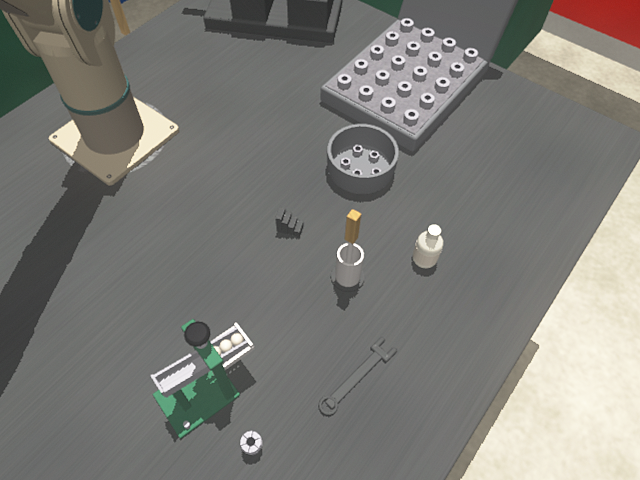

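View pics/side0.png

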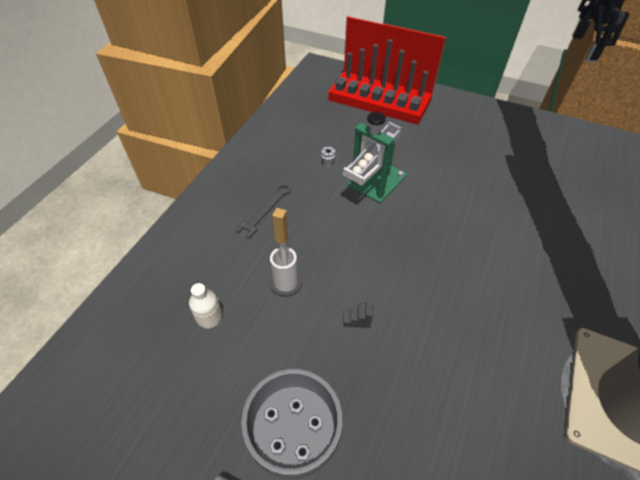

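```bash
cat > m.py <<'E'
from h import *
def circ(P,r=None):
    from scipy.optimize import least_squares
    f=lambda q:np.hypot(P[:,0]-q[0],P[:,1]-q[1])-q[2]
    s=least_squares(f,[*((P.min(0)+P.max(0))/2)[:2],50],loss='soft_l1',f_scale=2);return s.x.round(1),len(P)
def sel(W,c,rad,z0,z1):
    P=W.reshape(-1,3);return (np.hypot(P[:,0]-c[0],P[:,1]-c[1])<rad)&(P[:,2]>z0)&(P[:,2]<z1)
E
python3 - <<'E'
from m import *
for c in ['scene','side']:
    W=np.load(c+'0.npy');C=np.load(c+'0c.npy').reshape(-1,3).astype(int);P=W.reshape(-1,3)
    print(c)
    b=P[sel(W,(480,275),110,56,66)];print(' bowl rim',circ(b),b[:,2].mean())
    b=P[sel(W,(622,25),50,80,92)];print(' holder',circ(b))
    b=P[sel(W,(622,25),60,150,240)];t=b[b[:,2]>b[:,2].max()-6];print(' rod',b.min(0),b.max(0),t.mean(0),len(t))
    for z in range(100,200,15):
        q=b[(b[:,2]>z)&(b[:,2]<z+15)]
        if len(q):print('   z',z,q.mean(0).round(1))
    r=cv2.minAreaRect(t[:,:2].astype(np.float32));print('  top rect',r)
    b=P[sel(W,(560,-270),110,198,215)];print(' head',circ(b), b[:,2].max())
    g=(C[:,1]>C[:,0]*1.4)&sel(W,(560,-270),130,2,40)
    print(' base',cv2.minAreaRect(P[g][:,:2].astype(np.float32)),np.median(P[g][:,2]))
    s=sel(W,(560,-270),150,75,150)&(abs(C[:,0]-C[:,1])<25)&(C[:,0]>90)
    print(' chute',cv2.minAreaRect(P[s][:,:2].astype(np.float32)))
    p2=P[s]; i=p2[:,1].argmax();print(p2[p2[:,1]>np.percentile(p2[:,1],95)].mean(0),s.sum())
    # others
    for n,q,z in [('step',(465,45),30),('bottle',(708,150),20),('collet',(684,-312),20)]:
        b=P[sel(W,q,50,z,120)];print(n,b[:,:2].min(0).round(),b[:,:2].max(0).round(),b[:,2].max().round())
E
```

```text
scene
 bowl rim (array([484.3, 260.8,  69.7]), 745) 59.54230899793768
 holder (array([619.7,  29.7,  21. ]), 232)
 rod [609.48375068  17.79278704 150.23978595] [628.67574474  37.52284208 209.07773376] [619.08602494  27.43619571 206.29228951] 109
   z 145 [621.9  23.  155. ]
   z 160 [621.6  22.6 167.5]
   z 175 [621.7  22.6 182.8]
   z 190 [621.4  23.3 198.9]
  top rect ((618.6778564453125, 27.28327178955078), (18.58373260498047, 18.06378173828125), 3.9439308643341064)
 head (array([ 566.3, -265.5,   12.6]), 514) 209.38845828027388
 base ((554.94140625, -305.91937255859375), (113.81892395019531, 89.91805267333984), 75.73389434814453) 8.553792548918864
 chute ((555.7400512695312, -269.41302490234375), (150.70123291015625, 60.42732620239258), 70.9777603149414)
[ 574.20520623 -202.64141607  104.13623328] 2352
step [436.  25.] [476.  59.] 51.0
bottle [689. 130.] [736. 174.] 103.0
collet [ 667. -326.] [ 698. -294.] 45.0
side
 bowl rim (array([485.6, 263.1,  69.5]), 1820) 60.264809354684346
 holder (array([621.3,  31.4,  21.1]), 233)
 rod [610.61695221  20.09987775 150.08526146] [629.24821812  39.58701565 209.19383429] [619.57416542  30.41786023 206.39522327] 111
   z 145 [617.1  34.9 154.5]
   z 160 [616.8  34.5 167.1]
   z 175 [616.9  34.8 182.8]
   z 190 [616.8  34.5 197.9]
  top rect ((620.0897827148438, 29.78934097290039), (17.960391998291016, 18.754535675048828), 3.3964834213256836)
 head (array([ 566. , -261.1,   12.5]), 200) 208.92141214966523
 base ((556.4752197265625, -304.53485107421875), (116.64598846435547, 89.95684051513672), 75.62057495117188) 9.158364261675842
 chute ((569.1233520507812, -272.7685546875), (151.8411865234375, 57.77827453613281), 76.34391784667969)
[ 567.96208309 -196.78590499   98.37099498] 1236
step [439.  25.] [477.  60.] 51.0
bottle [689. 134.] [737. 181.] 104.0
collet [ 670. -324.] [ 703. -292.] 45.0
```

```bash
python3 -m handwheel '[{"delta_pos":[1.9,3.2,0],"yaw":-0.1},{"delta_pos":[1.9,3.2,0],"yaw":-0.1},{"delta_pos":[1.9,3.2,0],"yaw":-0.1},{"delta_pos":[1.9,3.2,0],"yaw":-0.08},{"delta_pos":[1.9,3.2,0],"yaw":0},{"delta_pos":[1.9,3.2,0],"yaw":0},{"delta_pos":[1.9,3.2,0],"yaw":0},{"delta_pos":[1.9,3.2,0],"yaw":0},{"delta_pos":[1.9,3.2,0],"yaw":0},{"delta_pos":[1.9,3.2,0],"yaw":0}]' -0.2
python3 -m handwheel '[{"delta_pos":[0.1,3.8,0],"yaw":0},{"delta_pos":[0.1,3.8,0],"yaw":0},{"delta_pos":[0.1,3.8,0],"yaw":0},{"delta_pos":[0.1,3.8,0],"yaw":0},{"delta_pos":[0.1,3.8,0],"yaw":0},{"delta_pos":[0.1,3.8,0],"yaw":0},{"delta_pos":[0.1,3.8,0],"yaw":0},{"delta_pos":[0.1,3.8,0],"yaw":0},{"delta_pos":[0.1,3.8,0],"yaw":0},{"delta_pos":[0.1,3.8,0],"yaw":0}]'
```

```text
clock: 1.98
eef_pos: [431.8, -282.1, 200.4]
tool_rot: [3.141, -0.001, -0.0]
force: [0.6, -1.1, 0.5]
width: 34.2
gripper_force: 0.0
clock: 2.82
eef_pos: [440.9, 98.2, 200.5]
tool_rot: [-3.141, -0.001, -0.0]
force: [0.7, -0.2, -0.3]
width: 34.2
gripper_force: 0.0
```

```bash
python3 -m handwheel '[{"delta_pos":[0.55,2.9,0]},{"delta_pos":[0.55,2.9,0]},{"delta_pos":[0.55,2.9,0]},{"delta_pos":[0.55,2.9,0]},{"delta_pos":[0.55,2.9,0]},{"delta_pos":[0.55,2.9,-2]},{"delta_pos":[0.55,2.9,-3]},{"delta_pos":[0.55,2.9,-3]},{"delta_pos":[0,0,0]}]'
cat >> m.py <<'E'
def wcloud():
    s=status.read_state();p=get_image('wrist');Z=p['z_map'];v,u=np.mgrid[0:480,0:640]
    c=np.stack([(u-p['cx'])/p['fx']*Z,-(v-p['cy'])/p['fy']*Z,-Z,np.ones_like(Z)],-1)@np.array(p['hand_eye']).T
    W=c[...,:3]@Ro.from_euler('xyz',s['tool_rot']).as_matrix().T+np.array(s['eef_pos'])
    W[Z==0]=-999
    return p,W
E
python3 - <<'E'
from m import *
p,W=wcloud();save(p,'w1');P=W.reshape(-1,3)
b=P[sel(W,(485,262),110,56,66)];print(circ(b),b.mean(0),b.min(0),b.max(0))
for z0 in (55,58,61):
  b=P[sel(W,(485,262),110,z0,z0+3)]
  if len(b):print(z0,circ(b))
b=P[sel(W,(485,262),60,12,25)];print(len(b),b[:,2].max() if len(b) else 0, b.max(0) if len(b) else 0)
E
```

```text
(array([486. , 263.2,  69.2]), 6264) [491.52149723 261.91262589  58.9313997 ] [412.48639253 190.85909516  56.00002522] [559.52840058 336.64412494  61.81924919]
55 (array([486.3, 260.9,  69.2]), 1248)
58 (array([486. , 263.8,  69.4]), 5228)
61 (array([486. , 263.5,  69.3]), 49)
2879 21.88201935760975 [536.08422703 311.25308832  21.88201936]schema error: expected keys delta_pos, yaw
```

View pics/w1.png

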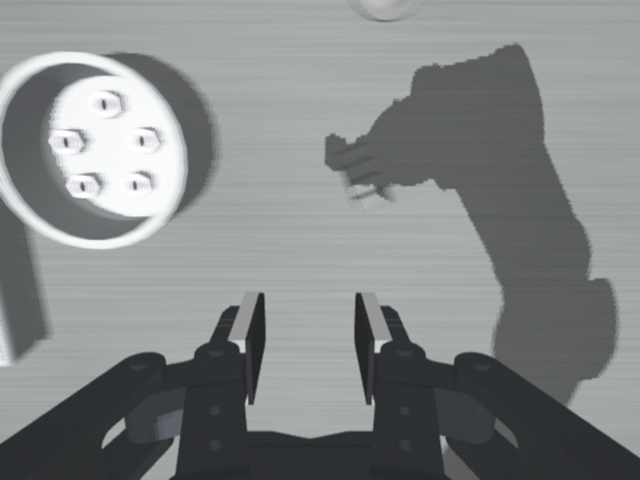

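```bash
python3 - <<'E'
from m import *
W=np.load('scene0.npy')
for u,v in [(412,145),(410,125),(322,100),(325,85),(365,115),(412,118),(440,110)]:print(u,v,W[v,u].round())
P=W.reshape(-1,3)
b=P[(P[:,1]>300)&(P[:,1]<480)&(abs(P[:,0]-486)<60)&(P[:,2]>12)]
for y in range(300,480,20):
    q=b[(b[:,1]>=y)&(b[:,1]<y+20)];print(y,len(q),q[:,2].max().round() if len(q) else '', q[:,0].min().round() if len(q) else '')
E
```

```text
412 145 [542. 372.  20.]
410 125 [518. 395.  47.]
322 100 [299. 367.  12.]
325 85 [298. 379.  48.]
365 115 [419. 367.  37.]
412 118 [517. 399.  64.]
440 110 [545. 474.  47.]
300 420 64.0 427.0
320 518 63.0 442.0
340 0  
360 698 51.0 426.0
380 501 68.0 427.0
400 378 69.0 426.0
420 210 63.0 426.0
440 431 67.0 426.0
460 409 67.0 426.0
```

```bash
python3 -m handwheel '[{"delta_pos":[-0.17,2.2,0],"yaw":0.116},{"delta_pos":[-0.17,2.2,0],"yaw":0.116},{"delta_pos":[-0.17,2.2,0],"yaw":0.116},{"delta_pos":[-0.17,2.2,0],"yaw":0.116},{"delta_pos":[-0.17,2.2,0],"yaw":0.116},{"delta_pos":[-0.17,2.2,0],"yaw":0.116},{"delta_pos":[-0.17,2.2,-1.5],"yaw":0.116},{"delta_pos":[-0.17,2.2,-3],"yaw":0.116},{"delta_pos":[-0.17,2.2,-3],"yaw":0.119},{"delta_pos":[0,0,0],"yaw":0}]'
python3 - <<'E'
from m import *
p,W=wcloud();save(p,'w2');P=W.reshape(-1,3)
b=P[sel(W,(485,262),90,58,63)];print(circ(b))
print(status.read_state()['eef_pos'],status.read_state()['qpos'])
E
```

```text
clock: 3.7
eef_pos: [422.2, 297.4, 120.5]
tool_rot: [-3.136, 0.004, 1.057]
force: [-0.6, 0.6, -0.3]
width: 34.2
gripper_force: 0.0
(array([485.7, 265.4,  69.4]), 8313)
[423.35667763 295.26051558 122.42792595] [-0.5195656   0.55709791 -0.20887493  1.95786208  0.17900649  0.64932644
 -1.36143151]
```

View pics/w2.png

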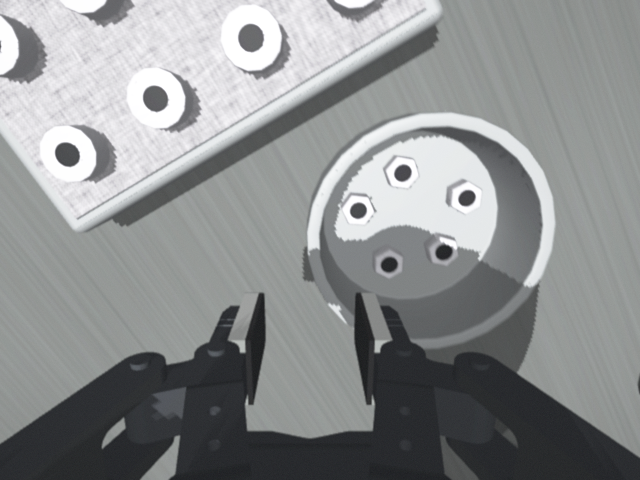

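```bash
python3 -m handwheel '[{"delta_pos":[0.2,0.3,-2],"yaw":0},{"delta_pos":[0,0,-2],"yaw":0},{"delta_pos":[0,0,-2],"yaw":0},{"delta_pos":[0,0,-2],"yaw":0},{"delta_pos":[0,0,-1.6],"yaw":0},{"delta_pos":[0,0,0],"yaw":0}]'
python3 -m handwheel '[{"delta_pos":[0,0,0],"yaw":0},{"delta_pos":[0,0,0],"yaw":0},{"delta_pos":[0,0,0],"yaw":0},{"delta_pos":[0,0,0],"yaw":0},{"delta_pos":[0,0,0],"yaw":0},{"delta_pos":[0,0,0],"yaw":0}]' -1
```

```text
clock: 4.25
eef_pos: [427.2, 295.1, 27.6]
tool_rot: [-3.141, 0.004, 1.044]
force: [0.3, -0.6, 0.1]
width: 34.1
gripper_force: 0.0
clock: 4.75
eef_pos: [428.0, 297.5, 29.7]
tool_rot: [3.141, -0.001, 1.047]
force: [-0.6, -0.0, 0.0]
width: -0.0
gripper_force: 0.0
```

```bash
python3 - <<'E'
from m import *
p,W=wcloud();P=W.reshape(-1,3)
q=get_image('side');V=cloud(q)
b=V.reshape(-1,3)[sel(V,(485,262),90,58,63)];print(circ(b))
print(status.read_state()['eef_pos'],status.read_state()['qpos'])
im=np.hstack([cv2.resize(p['color'],(400,300)),cv2.resize(q['color'][300:,150:450],(400,240)).copy().__class__((0,)) if 0 else cv2.resize(q['color'][255:480,130:430],(400,300))])
cv2.imwrite('pics/a.png',im[:,:,::-1])
E
```

```text
(array([485.4, 262.5,  70. ]), 809)
[427.83580951 297.39906031  29.39569702] [-0.56230949  0.71394275 -0.14897886  2.00945067  0.23349353  0.43362037
 -1.41185275]
```

View pics/a.png

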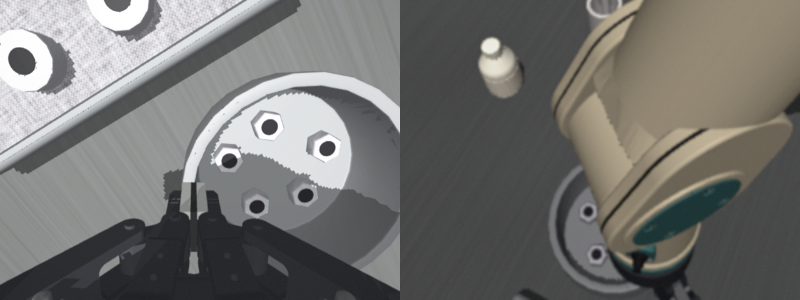

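```bash
python3 -m handwheel '[{"delta_pos":[0,0,0.5],"yaw":0},{"delta_pos":[0,0,0.5],"yaw":0},{"delta_pos":[0,0,0],"yaw":0},{"delta_pos":[0,0,0],"yaw":0}]'
python3 - <<'E'
from m import *
p,W=wcloud();s=status.read_state();print(s['width'],s['gripper_force'],s['force'],s['torque'],s['eef_pos'])
P=W.reshape(-1,3)
for z in (55,60,65,70): print(z,circ(P[sel(W,(485,262),90,z,z+5)]))
cv2.imwrite('pics/b.png',cv2.resize(p['color'][220:480,180:440,::-1],(520,520)))
E
```

```text
clock: 5.18
eef_pos: [428.1, 297.6, 39.6]
tool_rot: [3.141, -0.001, 1.047]
force: [0.7, 0.2, -0.4]
width: 0.1
gripper_force: 0.0
-0.510845096172203 0.0 [-0.12944117  0.27449071  0.33537988] [ 0.0262823  -0.04475372  0.00027078] [427.8525903  297.43204867  39.38289267]
55 (array([485. , 266.5,  68.7]), 13013)
60 (array([485.5, 265.7,  69.1]), 2144)Traceback (most recent call last):
  File "<stdin>", line 4, in <module>
  File "m.py", line 5, in circ
    s=least_squares(f,[*((P.min(0)+P.max(0))/2)[:2],50],loss='soft_l1',f_scale=2);return s.x.round(1),len(P)
                          ~~~~~^^^
    return umr_minimum(a, axis, None, out, keepdims, initial, where)
ValueError: zero-size array to reduction operation minimum which has no identity
```

```bash
python3 - <<'E'
from m import *
p,W=wcloud()
cv2.imwrite('pics/b.png',cv2.resize(p['color'][220:480,180:440,::-1],(520,520)))
for r in (260,280,300,320,340):print(r,[int(x) for x in p['z_map'][r,270:350:8]])
print(p['hand_eye'])
E
```

```text
260 [225, 225, 226, 225, 160, 161, 218, 219, 220, 219]
280 [229, 228, 227, 164, 163, 165, 220, 222, 222, 222]
300 [232, 233, 232, 143, 142, 143, 143, 142, 226, 226]
320 [137, 136, 136, 127, 128, 128, 128, 128, 136, 138]
340 [115, 112, 115, 114, 117, 118, 118, 116, 111, 112]
[[ 4.65089695e-04  9.58922859e-01  2.83666590e-01  7.30437857e+01]
 [ 9.99999293e-01 -1.35596335e-04 -1.18118578e-03  8.13593681e-02]
 [-1.09420189e-03  2.83666939e-01 -9.58922244e-01 -1.73273205e+02]
 [ 0.00000000e+00  0.00000000e+00  0.00000000e+00  1.00000000e+00]]
```

View pics/b.png

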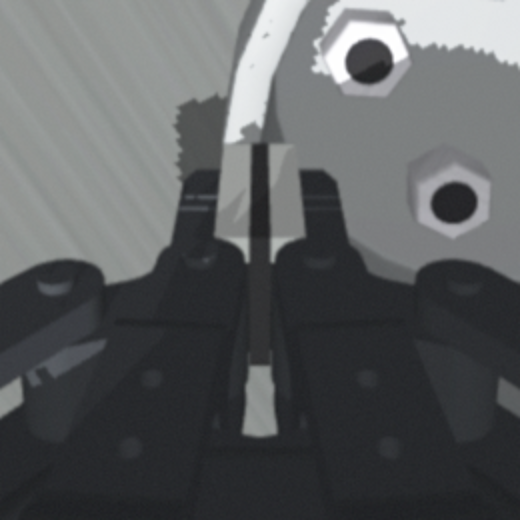

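```bash
python3 - <<'E'
from m import *
p,W=wcloud();s=status.read_state();T=np.array(s['eef_pos']);R=Ro.from_euler('xyz',s['tool_rot']).as_matrix()
print(p['fx'],p['fy'],p['cx'],p['cy'],[k for k in p])
for r in (270,285,288,292,296,300,310,330):print(r,((W[r,312]-T)@R).round(1),W[r,312].round(1),((W[r,300]-T)@R).round(1))
E
```

```text
409.0120026617699 409.0120026617699 309.4914225703716 238.6816584841111 ['color', 'z_map', 'fx', 'fy', 'cx', 'cy', 'hand_eye', 'shot']
270 [ 14.7   1.3 -20.1] [436.1 309.4  59.2] [ 15.2  -3.5 -21.2]
285 [-5.3  1.5 12. ] [426.3 291.9  27.1] [  8.1  -3.6 -19.7]
288 [-7.1  1.5 12.5] [425.5 290.3  26.6] [  7.1  -3.6 -20.3]
292 [ 12.4   1.2 -36.3] [434.9 307.4  75.4] [ 11.8  -3.2 -34.9]
296 [ 12.2   1.1 -39.5] [434.8 307.3  78.6] [ 12.2  -3.1 -39.4]
300 [ 12.3   1.1 -42.9] [434.8 307.3  82. ] [ 12.1  -3.1 -42.4]
310 [ 12.2   1.1 -50.5] [434.7 307.3  89.5] [ 11.9  -2.9 -49.8]
330 [ 12.    1.  -63.4] [434.5 307.1 102.5] [ 12.6  -2.6 -64.4]
```

```bash
python3 -m handwheel '[{"delta_pos":[-0.2,0.1,0],"yaw":0},{"delta_pos":[0,0,0],"yaw":0},{"delta_pos":[0,0,0],"yaw":0},{"delta_pos":[0,0,-1],"yaw":0},{"delta_pos":[0,0,-1],"yaw":0},{"delta_pos":[0,0,-1],"yaw":0},{"delta_pos":[0,0,-1],"yaw":0},{"delta_pos":[0,0,0],"yaw":0}]' -0.2
python3 -m handwheel '[{"delta_pos":[0,0,0],"yaw":0},{"delta_pos":[0,0,0],"yaw":0},{"delta_pos":[0,0,0],"yaw":0},{"delta_pos":[0,0,0],"yaw":0},{"delta_pos":[0,0,0],"yaw":0}]' -1
```

```text
clock: 6.0
eef_pos: [424.3, 297.2, -3.4]
tool_rot: [-3.14, 0.004, 1.047]
force: [-0.5, 0.2, -0.4]
width: 34.1
gripper_force: 0.0
clock: 6.42
eef_pos: [425.5, 298.1, -0.8]
tool_rot: [-3.141, 0.0, 1.047]
force: [-0.1, 0.1, -3.8]
width: 9.0
gripper_force: 57.0
```

```bash
python3 -m handwheel '[{"delta_pos":[0,0,0.7],"yaw":0},{"delta_pos":[0,0,1.3],"yaw":0},{"delta_pos":[0,0,1.5],"yaw":0},{"delta_pos":[0,0,1.5],"yaw":0},{"delta_pos":[0,0,1.5],"yaw":0},{"delta_pos":[0,0,1],"yaw":0},{"delta_pos":[0,0,0.5],"yaw":0},{"delta_pos":[0,0,0],"yaw":0}]'
python3 - <<'E'
from m import *
p,W=wcloud();P=W.reshape(-1,3);b=P[sel(W,(485,262),90,100,150)];print(len(b),b.min(0),b.max(0))
for y in range(190,340,30):
  q=b[(b[:,1]>y)&(b[:,1]<y+30)]
  if len(q):print(y,np.percentile(q[:,2],98).round(1))
print(circ(b[b[:,2]>125]))
E
```

```text
clock: 7.08
eef_pos: [426.2, 298.7, 80.2]
tool_rot: [3.141, -0.002, 1.047]
force: [1.1, 0.3, -6.0]
width: 9.2
gripper_force: 57.5
38001 [414.37266482 199.61788865 100.00001919] [553.66337643 340.48469282 149.98614932]
190 133.7
220 106.5
250 141.0
280 148.6
310 142.1
(array([486.9, 269.1,  68.2]), 21950)
```

```bash
python3 -m handwheel '[{"delta_pos":[0.1,-1.2,0],"yaw":0},{"delta_pos":[0.2,-2.4,0],"yaw":0},{"delta_pos":[0.2,-3,0],"yaw":0},{"delta_pos":[0.2,-3,0],"yaw":0},{"delta_pos":[0.2,-3,0],"yaw":0},{"delta_pos":[0.2,-3,0],"yaw":0},{"delta_pos":[0.2,-3,0],"yaw":0},{"delta_pos":[0.2,-3,0],"yaw":0},{"delta_pos":[0.2,-3,0],"yaw":0},{"delta_pos":[0.2,-3,0],"yaw":0}]'
python3 -m handwheel '[{"delta_pos":[0.1,-2.5,0],"yaw":0},{"delta_pos":[0.9,-1.8,0],"yaw":0},{"delta_pos":[2,-1.1,0],"yaw":0},{"delta_pos":[2.2,-1,0],"yaw":0},{"delta_pos":[2.2,-1,0],"yaw":0},{"delta_pos":[1.5,-0.8,0],"yaw":0},{"delta_pos":[0.9,-0.4,0],"yaw":0},{"delta_pos":[0,0,0],"yaw":0},{"delta_pos":[0,0,0],"yaw":0}]'
python3 - <<'E'
from m import *
p=get_image('scene');save(p,'s2');V=cloud(p);P=V.reshape(-1,3);b=P[sel(V,(600,-110),90,125,145)];print(circ(b),b[:,2].max())
p,W=wcloud();P=W.reshape(-1,3);b=P[sel(W,(600,-110),90,120,150)];print(circ(b))
E
```

```text
clock: 7.97
eef_pos: [443.2, 19.7, 78.3]
tool_rot: [-3.14, 0.002, 1.046]
force: [0.5, -0.4, -5.4]
width: 8.9
gripper_force: 60.0
clock: 8.72
eef_pos: [540.7, -64.5, 77.9]
tool_rot: [-3.138, 0.002, 1.046]
force: [-1.2, -1.0, -5.2]
width: 9.1
gripper_force: 60.1
(array([ 602.6, -100.8,   69.4]), 1654) 143.57818184170424
(array([601.4, -93.2,  68.2]), 22763)
```

```bash
python3 -m handwheel '[{"delta_pos":[0,0,-1.2],"yaw":0},{"delta_pos":[0,0,-1.8],"yaw":0},{"delta_pos":[0,0,-1.8],"yaw":0},{"delta_pos":[0,0,-1.2],"yaw":0},{"delta_pos":[0,0,-0.8],"yaw":0},{"delta_pos":[0,0,-0.4],"yaw":0},{"delta_pos":[0,0,0],"yaw":0},{"delta_pos":[0,0,0],"yaw":0}]'
python3 - <<'E'
from m import *
p=get_image('scene');V=cloud(p);P=V.reshape(-1,3);b=P[sel(V,(600,-110),90,56,80)];print(circ(b),b[:,2].max())
for y in range(-180,-20,20):
  q=b[(b[:,1]>y)&(b[:,1]<y+20)]
  if len(q):print(y,len(q),np.median(q[:,2]).round(1),np.percentile(q[:,2],95).round(1))
E
```

```text
clock: 9.48
eef_pos: [542.8, -63.4, 7.5]
tool_rot: [3.141, -0.0, 1.047]
force: [0.9, 0.2, -5.8]
width: 9.3
gripper_force: 60.1
(array([604.2, -99.5,  69.3]), 1401) 73.28882202463922
-180 251 66.7 69.2
-160 212 67.0 70.0
-140 154 67.2 70.4
-120 144 67.0 69.7
-100 141 66.7 70.4
-80 83 67.4 70.2
-60 145 67.2 70.2
-40 271 67.5 70.5
```

```bash
python3 -m handwheel '[{"delta_pos":[0,0,-0.3],"yaw":0},{"delta_pos":[0,0,-0.2],"yaw":0},{"delta_pos":[-0.1,-0.8,0],"yaw":0},{"delta_pos":[-0.2,-1.2,0],"yaw":0},{"delta_pos":[-0.2,-1.2,0],"yaw":0},{"delta_pos":[-0.2,-1.2,0],"yaw":0},{"delta_pos":[-0.1,-0.7,0],"yaw":0},{"delta_pos":[-0.1,-0.5,0],"yaw":0},{"delta_pos":[0,0,0],"yaw":0},{"delta_pos":[0,0,-0.2],"yaw":0}]'
python3 - <<'E'
from m import *
print(status.read_state()['force'])
p=get_image('scene');save(p,'s3');V=cloud(p);P=V.reshape(-1,3);b=P[sel(V,(594,-150),90,50,64)&(P[:,1]>-180)];print(circ(b),b[:,2].max(),np.median(b[:,2]))
E
```

```text
clock: 10.37
eef_pos: [534.0, -119.8, 0.3]
tool_rot: [3.141, -0.001, 1.046]
force: [-0.2, 1.0, -5.8]
width: 9.2
gripper_force: 60.0
[-0.23716581  1.041806   -5.77141568]
(array([ 595.4, -155.4,   69.2]), 813) 63.97253121153119 60.31770059036717
```

```bash
python3 -m handwheel '[{"delta_pos":[0,0,-0.1],"yaw":0},{"delta_pos":[0,0,-0.1],"yaw":0},{"delta_pos":[0,0,0],"yaw":0}]'
python3 -m handwheel '[{"delta_pos":[0,0,0],"yaw":0},{"delta_pos":[0,0,0],"yaw":0},{"delta_pos":[0,0,0],"yaw":0},{"delta_pos":[0,0,2],"yaw":0},{"delta_pos":[0,0,3],"yaw":0},{"delta_pos":[0,0,4],"yaw":0},{"delta_pos":[0,0,4],"yaw":0},{"delta_pos":[0,0,4],"yaw":0},{"delta_pos":[0,0,3],"yaw":0},{"delta_pos":[0,0,0],"yaw":0}]' -0.25
python3 - <<'E'
from m import *
for c in ('scene','side'):
    p=get_image(c);save(p,'r_'+c);V=cloud(p);P=V.reshape(-1,3);b=P[sel(V,(594,-150),90,54,63)&(P[:,1]>-180)];print(circ(b))
    for n in('ball0_center','nut0','plunger_top'):print(n,[(round(x['score'],2),np.round(x['rect']).tolist()) for x in models.boxes_of(p,n)][:6])
    C=p['color'].reshape(-1,3).astype(int);s=sel(V,(566,-264),40,196,215)&(C.max(1)<70);q=P[s];print('head',circ(q),(q.min(0)+q.max(0))/2,q[:,2].max())
E
```

```text
clock: 10.67
eef_pos: [533.9, -118.9, -1.0]
tool_rot: [3.141, -0.0, 1.048]
force: [-2.4, -0.3, 4.3]
width: 8.6
gripper_force: 60.9
clock: 11.5
eef_pos: [538.6, -119.9, 204.8]
tool_rot: [3.129, -0.005, 1.047]
force: [0.5, -0.1, -0.1]
width: 32.2
gripper_force: 0.0
(array([ 594.5, -154.1,   69.4]), 789)
ball0_center [(0.59, [232.0, 334.0, 245.0, 345.0])]
nut0 [(0.67, [257.0, 348.0, 273.0, 361.0]), (0.62, [282.0, 317.0, 298.0, 331.0]), (0.59, [249.0, 328.0, 261.0, 344.0]), (0.54, [286.0, 347.0, 298.0, 360.0]), (0.5, [263.0, 310.0, 274.0, 323.0])]
plunger_top [(0.74, [184.0, 319.0, 256.0, 366.0])]
head (array([ 566.4, -265.6,   12.6]), 470) [ 565.06453199 -264.48887995  204.79129637] 209.83322715551049
(array([ 595.3, -151. ,   69.5]), 535)
ball0_center [(0.45, [354.0, 169.0, 363.0, 173.0]), (0.21, [188.0, 284.0, 222.0, 329.0])]
nut0 [(0.71, [301.0, 176.0, 374.0, 243.0]), (0.42, [346.0, 212.0, 355.0, 218.0])]
plunger_top [(0.56, [342.0, 163.0, 386.0, 183.0])]Traceback (most recent call last):
  File "<stdin>", line 5, in <module>
  File "m.py", line 5, in circ
    s=least_squares(f,[*((P.min(0)+P.max(0))/2)[:2],50],loss='soft_l1',f_scale=2);return s.x.round(1),len(P)
                          ~~~~~^^^
    return umr_minimum(a, axis, None, out, keepdims, initial, where)
ValueError: zero-size array to reduction operation minimum which has no identity
```

```bash
python3 -m handwheel '[{"delta_pos":[0.4,-2,0],"yaw":0},{"delta_pos":[0.5,-2.4,0],"yaw":0},{"delta_pos":[0.5,-2.5,0],"yaw":0},{"delta_pos":[0.5,-2.5,0],"yaw":0},{"delta_pos":[0.5,-2.5,0],"yaw":0},{"delta_pos":[0.4,-2.5,0],"yaw":0},{"delta_pos":[0,0,-1],"yaw":0},{"delta_pos":[0,0,-1],"yaw":0},{"delta_pos":[0,0,-0.5],"yaw":0},{"delta_pos":[0,0,0],"yaw":0}]' -1
python3 - <<'E'
from m import *
s=status.read_state();print(s['eef_pos'],s['force'])
p,W=wcloud();T=np.array(s['eef_pos']);R=Ro.from_euler('xyz',s['tool_rot']).as_matrix();P=W.reshape(-1,3)
q=(P-T)@R; m=(abs(q[:,1])<2)&(q[:,0]>8)&(q[:,0]<14)&(q[:,2]>-60);print('tip z world',P[m][:,2].min())
b=P[sel(W,(566,-264),25,195,212)];print(b.min(0),b.max(0),len(b))
E
```

```text
clock: 12.73
eef_pos: [560.7, -262.5, 171.4]
tool_rot: [-3.139, 0.0, 1.048]
force: [-1.2, -1.9, 2.3]
width: 0.1
gripper_force: 1.3
[ 560.71379593 -262.46884066  171.44466342] [-1.2085442  -1.87457452  2.28779458]
tip z world 114.13449916434692
[ 552.46725054 -279.58591278  195.06592737] [ 584.64873077 -244.3586871   211.98624316] 3534
```

```bash
python3 -m handwheel '[{"delta_pos":[0,0,0.6],"yaw":0},{"delta_pos":[0.5,-0.15,0],"yaw":0},{"delta_pos":[0,0,-0.6],"yaw":0},{"delta_pos":[0,0,-0.4],"yaw":0},{"delta_pos":[0,0,-0.4],"yaw":0},{"delta_pos":[0,0,-0.4],"yaw":0},{"delta_pos":[0,0,-0.3],"yaw":0},{"delta_pos":[0,0,0],"yaw":0}]'
python3 - <<'E'
from m import *
s=status.read_state();print(s['eef_pos'],s['force'])
E
```

```text
clock: 13.45
eef_pos: [568.2, -264.8, 158.2]
tool_rot: [3.139, -0.002, 1.047]
force: [3.1, 1.1, 6.1]
width: -0.0
gripper_force: 3.0
[ 568.16751991 -264.75129563  158.15977328] [3.05986049 1.07759394 6.14453296]
```

```bash
python3 -m handwheel '[{"delta_pos":[0,0,-0.4],"yaw":0},{"delta_pos":[0,0,-0.3],"yaw":0},{"delta_pos":[0,0,-0.2],"yaw":0},{"delta_pos":[0,0,-0.1],"yaw":0},{"delta_pos":[0,0,0],"yaw":0},{"delta_pos":[0,0,0],"yaw":0}]'
python3 - <<'E'
from m import *
s=status.read_state();print(s['eef_pos'],s['force'])
p=get_image('scene');save(p,'s5');print([(round(x['score'],2),np.round(x['rect']).tolist()) for x in models.boxes_of(p,'ball0_center')][:6])
cv2.imwrite('pics/s5c.png',cv2.resize(p['color'][270:450,130:370,::-1],(720,540)))
E
```

```text
clock: 13.95
eef_pos: [568.5, -264.9, 154.6]
tool_rot: [3.136, -0.0, 1.047]
force: [-7.9, 4.7, 39.0]
width: -0.0
gripper_force: 19.5
[ 568.54756737 -264.8956991   154.59052478] [-7.88984259  4.65284415 39.02986445]
[]
```

View pics/s5c.png

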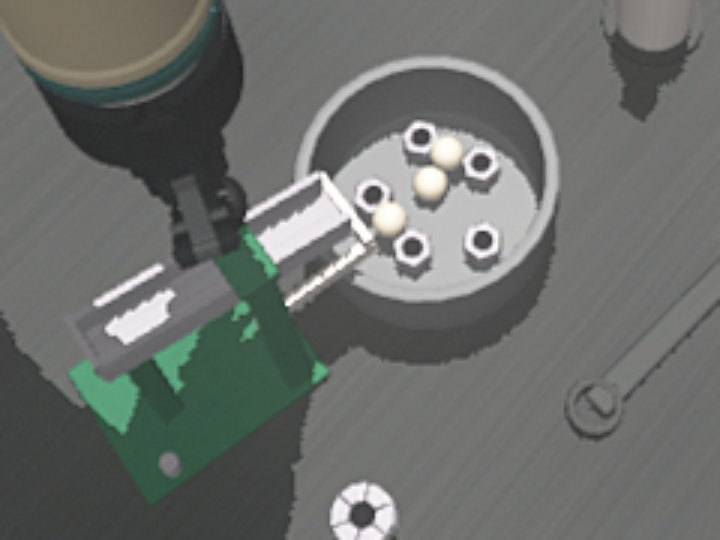

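```bash
python3 -m handwheel '[{"delta_pos":[0,0,0.5],"yaw":0},{"delta_pos":[0,0,2],"yaw":0},{"delta_pos":[0,0,3],"yaw":0},{"delta_pos":[0,0,3],"yaw":0}]'
python3 -m handwheel '[{"delta_pos":[0.4,2.2,0],"yaw":0.118},{"delta_pos":[0.6,3.4,0],"yaw":0.118},{"delta_pos":[0.6,3.7,0],"yaw":0.118},{"delta_pos":[0.6,3.7,0],"yaw":0.117},{"delta_pos":[0.6,3.7,0],"yaw":0.117},{"delta_pos":[0.6,3.7,0],"yaw":0},{"delta_pos":[0.6,3.5,0],"yaw":0},{"delta_pos":[0.6,3,0],"yaw":0},{"delta_pos":[0.5,2.4,0],"yaw":0},{"delta_pos":[0,0,0],"yaw":0}]' 0.4
python3 - <<'E'
from m import *
p,W=wcloud();s=status.read_state();print(s['eef_pos'],s['tool_rot']);T=np.array(s['eef_pos'])
P=W.reshape(-1,3);b=P[sel(W,(619,29),40,201,214)];print(len(b),(b.min(0)+b.max(0))/2,np.median(b,0))
if len(b)>5:print(cv2.minAreaRect(b[:,:2].astype(np.float32)))
p=get_image('scene');V=cloud(p);P=V.reshape(-1,3);b=P[sel(V,(594,-150),90,54,63)];print(circ(b),models.boxes_of(p,'ball0_center').__len__())
E
```

```text
clock: 14.38
eef_pos: [564.1, -264.9, 232.3]
tool_rot: [-3.136, 0.002, 1.047]
force: [0.4, 0.4, -0.3]
width: 0.1
gripper_force: 0.0
clock: 15.22
eef_pos: [616.4, 35.3, 232.3]
tool_rot: [-3.139, -0.004, 1.644]
force: [0.5, 1.3, 0.6]
width: 59.7
gripper_force: 0.0
[616.20940567  31.36435481 232.03412882] [-3.13833279e+00 -1.24580531e-03  1.64063135e+00]
1137 [620.34275966  31.61333752 204.23981478] [620.39034599  32.43056468 205.31611314]
((620.4159545898438, 31.505504608154297), (17.970983505249023, 18.081777572631836), 6.025205612182617)
(array([ 594.4, -154.2,   69.6]), 1146) 3
```

```bash
python3 -m handwheel '[{"delta_pos":[0.4,-0.1,-1],"yaw":0},{"delta_pos":[0,0,-2],"yaw":0},{"delta_pos":[0,0,-2],"yaw":0},{"delta_pos":[0,0,-2],"yaw":0},{"delta_pos":[0,0,-2],"yaw":0},{"delta_pos":[0,0,-1.6],"yaw":0},{"delta_pos":[0,0,-1],"yaw":0},{"delta_pos":[0,0,0],"yaw":0}]'
python3 -m handwheel '[{"delta_pos":[0,0,0],"yaw":0},{"delta_pos":[0,0,0],"yaw":0},{"delta_pos":[0,0,0],"yaw":0},{"delta_pos":[0,0,0],"yaw":0},{"delta_pos":[0,0,0],"yaw":0},{"delta_pos":[0,0,0],"yaw":0}]' -1
```

```text
clock: 16.03
eef_pos: [619.6, 24.6, 114.1]
tool_rot: [-3.136, 0.001, 1.633]
force: [-0.2, -0.7, -0.2]
width: 60.0
gripper_force: 0.0
clock: 16.53
eef_pos: [622.3, 26.9, 118.3]
tool_rot: [3.14, 0.0, 1.635]
force: [-0.5, -0.5, 6.7]
width: 17.4
gripper_force: 58.7
```

```bash
python3 -m handwheel '[{"delta_pos":[0,0,0.8],"yaw":0},{"delta_pos":[0,0,2],"yaw":0},{"delta_pos":[0,0,2],"yaw":0},{"delta_pos":[0,0,2],"yaw":0},{"delta_pos":[0,0,2],"yaw":0},{"delta_pos":[0,0,1.2],"yaw":0},{"delta_pos":[0,0,0],"yaw":0},{"delta_pos":[0,0,0],"yaw":0}]'
python3 - <<'E'
from m import *
s=status.read_state();print(s['eef_pos'],s['force'],s['width'])
p=get_image('scene');save(p,'s6');V=cloud(p);P=V.reshape(-1,3)
for n in('ball0_center','nut0'):
  for x in models.boxes_of(p,n)[:6]:
    l,t,r,b=x['rect'];w=V[int((t+b)/2),int((l+r)/2)];z=16 if n[0]=='b' else 13
    # intersect ray with plane z
    o=np.array(p['position']);d=world(p,(l+r)/2,(t+b)/2,1)-o;q=o+d*(z-o[2])/d[2];print(n,round(x['score'],2),q.round(1))
# lifted rod: points 
b=P[sel(V,(620,28),45,95,310)]
for z in range(95,310,15):
  q=b[(b[:,2]>z)&(b[:,2]<z+15)]
  if len(q):print(z,len(q),q.mean(0).round(1),q[:,0].min().round(),q[:,0].max().round())
E
```

```text
clock: 17.2
eef_pos: [621.8, 26.8, 217.3]
tool_rot: [3.141, 0.0, 1.635]
force: [-0.4, -0.3, -1.3]
width: 17.0
gripper_force: 58.3
[621.80168387  26.77059283 217.32752775] [-0.41297645 -0.25089383 -1.3092095 ] 17.01079057557439
ball0_center 0.49 [705.2 171.8  16. ]
ball0_center 0.44 [ 587.7 -145.2   16. ]
ball0_center 0.37 [ 585.1 -123.6   16. ]
ball0_center 0.28 [ 528.9 -223.2   16. ]
nut0 0.71 [ 600.9 -180.3   13. ]
nut0 0.59 [ 632.6 -153.8   13. ]
nut0 0.44 [ 601.2 -117.8   13. ]
nut0 0.41 [ 560.  -128.5   13. ]
95 12 [622.   22.8 108. ] 613.0 627.0
110 69 [621.1  25.5 116.8] 611.0 628.0
125 32 [620.5  25.3 132.4] 615.0 624.0
140 26 [621.7  25.7 148. ] 618.0 624.0
155 35 [620.9  25.6 162.6] 615.0 625.0
170 30 [621.5  25.5 178.2] 617.0 625.0
185 31 [621.3  25.2 192.1] 616.0 625.0
200 39 [621.5  25.5 207.6] 616.0 625.0
215 31 [621.4  25.1 222. ] 617.0 625.0
230 32 [620.6  19.9 240.3] 612.0 629.0
245 113 [621.2  18.2 254.2] 599.0 642.0
260 192 [623.7  18.7 267.6] 599.0 644.0
275 173 [622.2  17.7 282.4] 593.0 645.0
290 424 [621.9  19.2 299.5] 576.0 662.0
305 138 [617.7  20.3 306.8] 577.0 664.0
```

```bash
python3 -m handwheel '[{"delta_pos":[-0.1,-1.6,0],"yaw":0},{"delta_pos":[-0.2,-3,0],"yaw":0},{"delta_pos":[-0.15,-3.5,0],"yaw":0},{"delta_pos":[-0.15,-3.5,0],"yaw":0},{"delta_pos":[-0.15,-3.2,0],"yaw":0},{"delta_pos":[-0.1,-2.2,0],"yaw":0},{"delta_pos":[-0.1,-1.1,0],"yaw":0},{"delta_pos":[0,0,0],"yaw":0},{"delta_pos":[0,0,0],"yaw":0}]'
python3 -m handwheel '[{"delta_pos":[0,0,-1],"yaw":0},{"delta_pos":[0,0,-2],"yaw":0},{"delta_pos":[0,0,-2],"yaw":0},{"delta_pos":[0,0,-2],"yaw":0},{"delta_pos":[0,0,-1.2],"yaw":0},{"delta_pos":[0,0,0],"yaw":0},{"delta_pos":[0,0,0],"yaw":0}]'
python3 - <<'E'
from m import *
s=status.read_state();print(s['eef_pos'],s['force'],s['width'])
p=get_image('scene');save(p,'s7');V=cloud(p);P=V.reshape(-1,3)
b=P[sel(V,(610,-152),30,65,150)];q=b[b[:,2]>75]
for z in range(65,150,15):
  q=b[(b[:,2]>z)&(b[:,2]<z+15)]
  if len(q):print(z,len(q),np.median(q,0).round(1))
for n in('ball0_center','nut0'):
  for x in models.boxes_of(p,n)[:6]:
    l,t,r,b=x['rect'];z=16 if n[0]=='b' else 13
    o=np.array(p['position']);d=world(p,(l+r)/2,(t+b)/2,1)-o;q=o+d*(z-o[2])/d[2];print(n,round(x['score'],2),q.round(1))
cv2.imwrite('pics/s7c.png',cv2.resize(p['color'][270:450,130:370,::-1],(720,540)))
E
```

```text
clock: 18.1
eef_pos: [611.9, -152.8, 216.4]
tool_rot: [-3.141, -0.002, 1.635]
force: [0.6, 1.1, 0.1]
width: 17.5
gripper_force: 58.3
clock: 18.68
eef_pos: [612.1, -152.5, 134.7]
tool_rot: [-3.141, -0.001, 1.637]
force: [-0.1, 0.2, -1.0]
width: 17.5
gripper_force: 58.4
[ 612.1429475  -152.48650673  134.65308567] [-0.0729235   0.20132178 -0.98439835] 17.486595252044264
65 21 [ 611.9 -154.    71.9]
80 23 [ 613.2 -152.5   86.9]
95 23 [ 612.5 -153.9  101.6]
110 24 [ 612.9 -153.6  117.6]
125 23 [ 612.3 -154.6  131.5]
ball0_center 0.71 [706.5 174.3  16. ]
ball0_center 0.49 [ 584.6 -145.7   16. ]
ball0_center 0.35 [ 559.8 -128.4   16. ]
nut0 0.47 [ 603.  -118.5   13. ]
```

View pics/s7c.png

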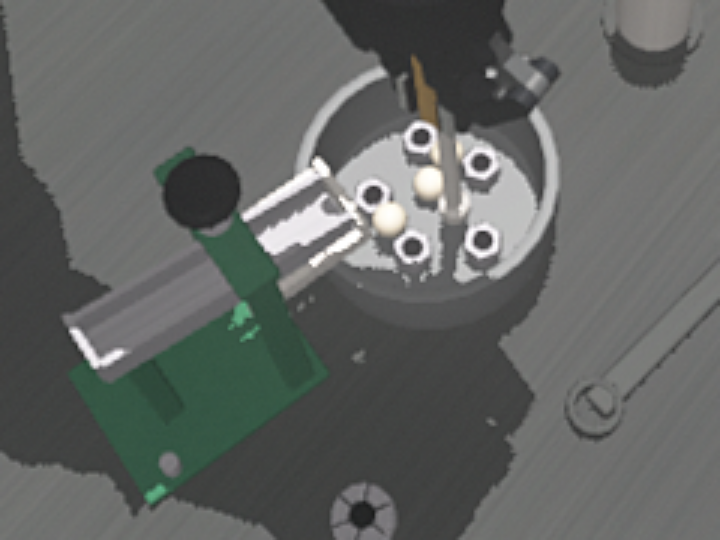

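```bash
python3 -m handwheel '[{"delta_pos":[0,0,-0.8],"yaw":0},{"delta_pos":[0,0,-0.7],"yaw":0},{"delta_pos":[0,0,0],"yaw":0},{"delta_pos":[0.4,0.8,0],"yaw":0},{"delta_pos":[0.4,0.8,0],"yaw":0},{"delta_pos":[0,0,0],"yaw":0}]'
python3 -m handwheel '[{"delta_pos":[-0.71,0.62,0],"yaw":0},{"delta_pos":[-0.86,0.37,0],"yaw":0},{"delta_pos":[-0.94,0.08,0],"yaw":0},{"delta_pos":[-0.91,-0.21,0],"yaw":0},{"delta_pos":[-0.8,-0.48,0],"yaw":0},{"delta_pos":[-0.62,-0.71,0],"yaw":0},{"delta_pos":[-0.37,-0.86,0],"yaw":0},{"delta_pos":[-0.08,-0.94,0],"yaw":0},{"delta_pos":[0.21,-0.91,0],"yaw":0},{"delta_pos":[0.48,-0.8,0],"yaw":0}]'
python3 - <<'E'
from m import *
p=get_image('scene');V=cloud(p);P=V.reshape(-1,3);b=P[sel(V,(594,-154),90,54,63)];print(circ(b))
b=P[sel(V,(573,-173),25,65,90)];print(np.median(b,0),len(b))
E
```

```text
clock: 19.33
eef_pos: [621.9, -134.4, 120.6]
tool_rot: [3.139, -0.003, 1.638]
force: [-0.3, 0.3, -1.6]
width: 17.1
gripper_force: 58.4
clock: 20.17
eef_pos: [573.9, -178.8, 120.0]
tool_rot: [-3.141, 0.001, 1.633]
force: [-0.1, -0.1, -0.5]
width: 17.5
gripper_force: 58.4
(array([ 594.5, -154. ,   69.5]), 960)
[ 574.75383994 -179.68543916   77.14832576] 39
```

```bash
python3 -m handwheel '[{"delta_pos":[0.71,-0.42,0],"yaw":0},{"delta_pos":[0.86,-0.37,0],"yaw":0},{"delta_pos":[0.94,-0.08,0],"yaw":0},{"delta_pos":[0.91,0.21,0],"yaw":0},{"delta_pos":[0.8,0.48,0],"yaw":0},{"delta_pos":[0.62,0.71,0],"yaw":0},{"delta_pos":[0.37,0.86,0],"yaw":0},{"delta_pos":[0.08,0.94,0],"yaw":0},{"delta_pos":[-0.21,0.91,0],"yaw":0},{"delta_pos":[-0.48,0.8,0],"yaw":0}]'
python3 - <<'E'
from m import *
p=get_image('scene');V=cloud(p);P=V.reshape(-1,3);b=P[sel(V,(594,-154),90,54,63)];print(circ(b))
b=P[sel(V,(620,-136),25,75,110)];print(np.median(b,0),len(b))
E
python3 -m handwheel '[{"delta_pos":[-0.71,0.62,0],"yaw":0},{"delta_pos":[-0.86,0.37,0],"yaw":0},{"delta_pos":[-0.94,0.08,0],"yaw":0},{"delta_pos":[-0.91,-0.21,0],"yaw":0},{"delta_pos":[-0.8,-0.48,0],"yaw":0},{"delta_pos":[-0.62,-0.71,0],"yaw":0},{"delta_pos":[-0.37,-0.86,0],"yaw":0},{"delta_pos":[-0.08,-0.94,0],"yaw":0},{"delta_pos":[0.21,-0.91,0],"yaw":0},{"delta_pos":[0.48,-0.8,0],"yaw":0}]'
```

```text
clock: 21.05
eef_pos: [620.3, -133.9, 120.2]
tool_rot: [3.141, -0.001, 1.636]
force: [-0.0, 0.1, -0.5]
width: 17.2
gripper_force: 58.6
(array([ 594.4, -154.4,   69.5]), 934)
[ 621.39548771 -135.27988829   94.23548133] 56
clock: 21.93
eef_pos: [574.1, -176.7, 120.1]
tool_rot: [-3.141, 0.001, 1.633]
force: [0.3, -0.5, -1.4]
width: 17.3
gripper_force: 58.5
```

```bash
python3 -m handwheel '[{"delta_pos":[0.71,-0.62,0],"yaw":0},{"delta_pos":[0.86,-0.37,0],"yaw":0},{"delta_pos":[0.94,-0.08,0],"yaw":0},{"delta_pos":[0.91,0.21,0],"yaw":0},{"delta_pos":[0.8,0.48,0],"yaw":0},{"delta_pos":[0.62,0.71,0],"yaw":0},{"delta_pos":[0.37,0.86,0],"yaw":0},{"delta_pos":[0.08,0.94,0],"yaw":0},{"delta_pos":[-0.21,0.91,0],"yaw":0},{"delta_pos":[-0.48,0.8,0],"yaw":0}]'
python3 -m handwheel '[{"delta_pos":[-0.71,0.62,0],"yaw":0},{"delta_pos":[-0.86,0.37,0],"yaw":0},{"delta_pos":[-0.94,0.08,0],"yaw":0},{"delta_pos":[-0.91,-0.21,0],"yaw":0},{"delta_pos":[-0.8,-0.48,0],"yaw":0},{"delta_pos":[-0.62,-0.71,0],"yaw":0},{"delta_pos":[-0.37,-0.86,0],"yaw":0},{"delta_pos":[0,0,0],"yaw":0}]'
python3 - <<'E'
from m import *
p=get_image('scene');V=cloud(p);P=V.reshape(-1,3);b=P[sel(V,(594,-154),90,54,63)];print(circ(b))
b=P[sel(V,(575,-145),40,75,110)];print(np.median(b,0),len(b))
E
```

```text
clock: 22.77
eef_pos: [620.2, -134.1, 120.2]
tool_rot: [3.141, -0.001, 1.636]
force: [-1.1, 0.0, -1.3]
width: 17.5
gripper_force: 58.7
clock: 23.43
eef_pos: [565.7, -151.7, 119.6]
tool_rot: [-3.138, 0.002, 1.631]
force: [-0.6, -0.6, -0.8]
width: 17.3
gripper_force: 58.8
(array([ 583.2, -150.4,   69.4]), 936)
[ 566.73129608 -152.40332732   94.17205042] 57
```

```bash
python3 -m handwheel '[{"delta_pos":[-0.15,-0.73,0],"yaw":0},{"delta_pos":[0.15,-0.73,0],"yaw":0},{"delta_pos":[0.41,-0.69,0],"yaw":0},{"delta_pos":[0.66,-0.56,0],"yaw":0},{"delta_pos":[0.87,-0.14,0],"yaw":0},{"delta_pos":[0.87,0.14,0],"yaw":0},{"delta_pos":[0.78,0.39,0],"yaw":0},{"delta_pos":[0.62,0.62,0],"yaw":0},{"delta_pos":[0.39,0.78,0],"yaw":0},{"delta_pos":[0.14,0.87,0],"yaw":0}]'
python3 - <<'E'
from m import *
p=get_image('scene');V=cloud(p);P=V.reshape(-1,3);b=P[sel(V,(585,-152),90,54,63)];print(circ(b))
b=P[sel(V,(611,-150),30,75,110)];print(np.median(b,0),len(b))
cv2.imwrite('pics/s8c.png',cv2.resize(p['color'][270:450,130:370,::-1],(720,540)))
E
```

```text
clock: 24.32
eef_pos: [616.4, -147.0, 120.0]
tool_rot: [3.141, -0.001, 1.636]
force: [0.1, 0.5, -1.1]
width: 17.1
gripper_force: 58.8
(array([ 582.9, -150.6,   69.4]), 810)
[ 617.3062055  -148.50879892   91.58386372] 54
```

View pics/s8c.png

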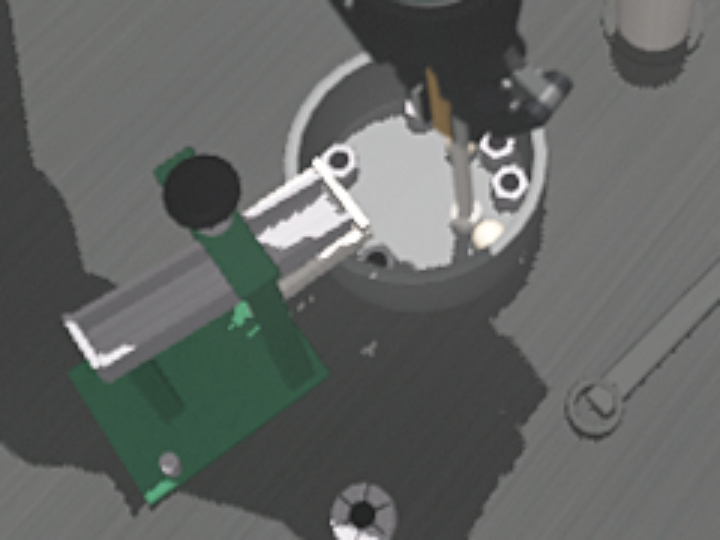

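```bash
python3 -m handwheel '[{"delta_pos":[0,0,1],"yaw":0},{"delta_pos":[0,0,2],"yaw":0},{"delta_pos":[0,0,2.5],"yaw":0},{"delta_pos":[0,0,2.5],"yaw":0},{"delta_pos":[0,0,1.7],"yaw":0},{"delta_pos":[0,0,0],"yaw":0}]'
python3 -m handwheel '[{"delta_pos":[0.05,1.5,0],"yaw":0},{"delta_pos":[0.1,3,0],"yaw":0},{"delta_pos":[0.1,3.4,0],"yaw":0},{"delta_pos":[0.1,3.4,0],"yaw":0},{"delta_pos":[0.1,3,0],"yaw":0},{"delta_pos":[0.1,2,0],"yaw":0},{"delta_pos":[0,1.1,0],"yaw":0},{"delta_pos":[0,0,0],"yaw":0},{"delta_pos":[0,0,0],"yaw":0},{"delta_pos":[0,0,0],"yaw":0}]'
python3 - <<'E'
from m import *
s=status.read_state();print(s['eef_pos'],s['tool_rot'])
for c,z0 in(('scene',8),('side',8)):
  p=get_image(c);V=cloud(p);P=V.reshape(-1,3)
  b=P[sel(V,(620,28),40,118,215)]
  for z in (92,118,165,200):
    q=P[sel(V,(620,28),40,z,z+20)]
    if len(q):print(c,z,len(q),np.median(q,0).round(1))
  q=P[sel(V,(620,28),40,80,90)];print('holder',circ(q))
  if c=='scene':q=P[sel(V,(585,-152),90,54,63)];print(circ(q))
E
```

```text
clock: 24.87
eef_pos: [617.9, -149.0, 222.2]
tool_rot: [3.134, 0.002, 1.634]
force: [1.6, -0.1, -0.6]
width: 17.0
gripper_force: 58.8
clock: 25.7
eef_pos: [620.7, 22.9, 216.4]
tool_rot: [-3.14, 0.002, 1.632]
force: [0.3, 0.5, -0.7]
width: 17.2
gripper_force: 58.8
[620.69164617  22.92048315 216.41233386] [-3.14023053e+00  1.86691626e-03  1.63234034e+00]
scene 92 22 [622.1  18.7 108.8]
scene 118 48 [620.5  21.  126.3]
scene 165 42 [620.5  21.1 174.8]
scene 200 48 [620.7  20.9 210.4]
holder (array([619.4,  29.3,  21.5]), 191)
(array([ 583. , -150.4,   69.6]), 1131)
side 92 21 [615.8  31.1 109.4]
side 118 57 [618.1  28.4 124.3]
side 165 48 [618.   28.1 175.6]
side 200 53 [618.2  28.3 209.8]
holder (array([620.9,  31.7,  21.2]), 206)
```

```bash
python3 -m handwheel '[{"delta_pos":[0.1,0.5,0],"yaw":0},{"delta_pos":[0,0,0],"yaw":0},{"delta_pos":[0,0,-1.5],"yaw":0},{"delta_pos":[0,0,-2],"yaw":0},{"delta_pos":[0,0,-2],"yaw":0},{"delta_pos":[0,0,-2],"yaw":0},{"delta_pos":[0,0,-1.5],"yaw":0},{"delta_pos":[0,0,-0.6],"yaw":0},{"delta_pos":[0,0,0],"yaw":0}]'
python3 -m handwheel '[{"delta_pos":[0,0,-0.2],"yaw":0},{"delta_pos":[0,0,0],"yaw":0}]'
```

```text
clock: 26.55
eef_pos: [621.3, 30.1, 119.9]
tool_rot: [-3.139, -0.0, 1.635]
force: [0.4, -0.5, -0.7]
width: 17.4
gripper_force: 59.0
clock: 26.72
eef_pos: [622.7, 30.6, 119.9]
tool_rot: [3.14, -0.0, 1.635]
force: [-1.0, -0.1, -1.1]
width: 17.2
gripper_force: 59.0
```

```bash
python3 -m handwheel '[{"delta_pos":[0,0,-0.1],"yaw":0},{"delta_pos":[0,0,-0.1],"yaw":0},{"delta_pos":[0,0,0],"yaw":0}]'
python3 -m handwheel '[{"delta_pos":[0,0,0],"yaw":0},{"delta_pos":[0,0,0],"yaw":0},{"delta_pos":[0,0,0],"yaw":0},{"delta_pos":[0,0,0],"yaw":0},{"delta_pos":[0,0,1.5],"yaw":0},{"delta_pos":[0,0,3],"yaw":0},{"delta_pos":[0,0,3],"yaw":0},{"delta_pos":[0,0,3],"yaw":0},{"delta_pos":[0,0,3],"yaw":0},{"delta_pos":[0,0,0],"yaw":0}]' 0.2
python3 -m handwheel '[{"delta_pos":[-3,0,0],"yaw":0},{"delta_pos":[-3,0,0],"yaw":0},{"delta_pos":[-3,1,0],"yaw":0},{"delta_pos":[-3,1,0],"yaw":0},{"delta_pos":[-2,1,0],"yaw":0},{"delta_pos":[0,0,0],"yaw":0},{"delta_pos":[0,0,0],"yaw":0}]'
python3 - <<'E'
from m import *
for c in('scene','side'):
  p=get_image(c);save(p,'f_'+c);V=cloud(p);P=V.reshape(-1,3)
  for z in (95,140,165,195):
    q=P[sel(V,(620,28),40,z,z+15)]
    if len(q):print(c,z,len(q),np.median(q,0).round(1))
  q=P[sel(V,(620,28),40,80,90)];print('holder',circ(q))
  q=P[sel(V,(585,-152),90,54,63)];print(circ(q))
  for n in('ball0_center','nut0'):
    for x in models.boxes_of(p,n)[:6]:
      l,t,r,b=x['rect'];z=16 if n[0]=='b' else 13
      o=np.array(p['position']);d=world(p,(l+r)/2,(t+b)/2,1)-o;q=o+d*(z-o[2])/d[2];print(n,round(x['score'],2),q.round(1))
  if c=='scene':cv2.imwrite('pics/fc.png',cv2.resize(p['color'][190:460,130:490,::-1],(800,600)))
E
```

```text
clock: 26.97
eef_pos: [622.8, 30.6, 118.4]
tool_rot: [3.14, -0.0, 1.635]
force: [-0.5, -0.1, 4.3]
width: 17.4
gripper_force: 59.5
clock: 27.8
eef_pos: [625.6, 31.6, 258.5]
tool_rot: [3.131, -0.001, 1.635]
force: [0.1, 0.2, -0.0]
width: 51.2
gripper_force: 0.0
clock: 28.38
eef_pos: [481.5, 60.8, 252.5]
tool_rot: [3.141, 0.001, 1.636]
force: [0.1, 0.1, 0.5]
width: 51.2
gripper_force: 0.0
scene 95 23 [622.4  28.8 103.5]
scene 140 69 [624.8  24.9 147.8]
scene 165 76 [626.   24.7 173.4]
scene 195 155 [622.   30.3 205.3]
holder (array([619.5,  29.1,  21.1]), 226)
(array([ 583. , -150.4,   69.6]), 1137)
nut0 0.65 [ 531.5 -166.8   13. ]
nut0 0.54 [ 615.1 -117.    13. ]
nut0 0.42 [ 588.4 -193.1   13. ]
nut0 0.24 [ 549.  -282.2   13. ]
side 95 30 [620.7  36.  103. ]
side 140 70 [616.7  40.5 148.2]
side 165 81 [617.9  40.7 173. ]
side 195 158 [621.4  36.2 206. ]
holder (array([620.9,  31.2,  21. ]), 229)
(array([ 583.9, -146. ,   68.9]), 576)
ball0_center 0.62 [ 566.3 -202.6   16. ]
nut0 0.51 [ 602.6 -202.8   13. ]
nut0 0.43 [ 545.7 -168.5   13. ]
```

View pics/fc.png

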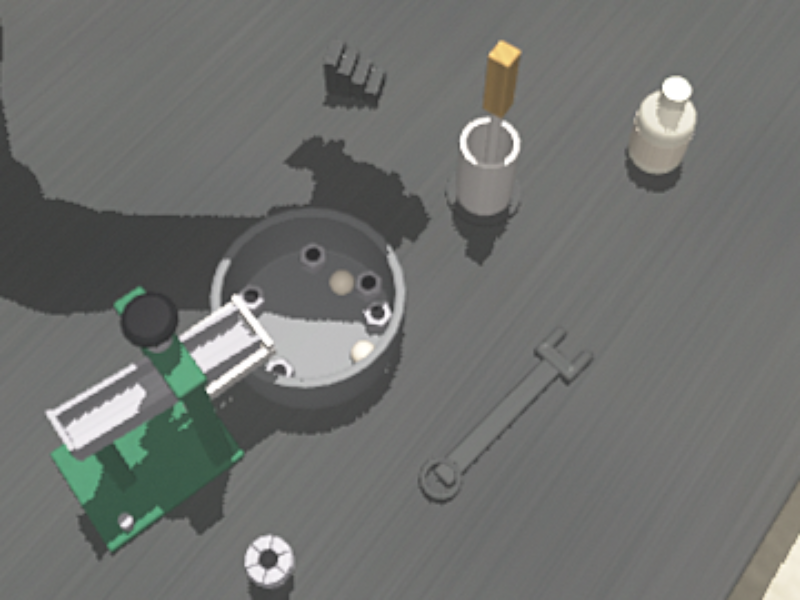

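```bash
python3 - <<'E'
from m import *
p=get_image('side');V=cloud(p);C=p['color'].astype(int)
for x in models.boxes_of(p,'ball0_center')[:4]:
  l,t,r,b=map(int,x['rect']);print(x['score'],x['rect'],V[t:b,l:r].reshape(-1,3).round()[::max(1,(b-t)*(r-l)//12)].tolist(),C[(t+b)//2,(l+r)//2])
# warm-white pixels inside bowl volume
for c in('side','scene'):
  if c=='scene':p=get_image(c);V=cloud(p);C=p['color'].astype(int)
  m=sel(V,(583,-150),60,8,32).reshape(480,640)&((C[...,0]-C[...,2])>18)
  n,L,st,ce=cv2.connectedComponentsWithStats(m.astype(np.uint8))
  for i in range(1,n):
    if st[i,4]>5:print(c,st[i,4],ce[i].round(),np.median(V[L==i],0).round(),np.median(C[L==i],0))
s=get_image('scene');o=np.array(s['position']);d=(np.array([566,-202,16])-o)@Rm(s);print('proj',s['cx']+s['fx']*d[0]/-d[2],s['cy']-s['fy']*d[1]/-d[2],-d[2],s['z_map'][int(s['cy']-s['fy']*d[1]/-d[2]),int(s['cx']+s['fx']*d[0]/-d[2])])
E
```

```text
0.62 [352.0, 201.9, 360.0, 210.3] [[583.0, -214.0, 10.0], [568.0, -212.0, 18.0], [568.0, -199.0, 28.0], [571.0, -195.0, 27.0], [575.0, -193.0, 24.0], [563.0, -197.0, 26.0], [566.0, -194.0, 24.0], [569.0, -190.0, 23.0], [574.0, -192.0, 16.0], [562.0, -196.0, 17.0], [565.0, -192.0, 17.0], [569.0, -193.0, 11.0]] [253 250 242]
side 40 [355. 205.] [ 569. -195.   22.] [227.5 217.5 198. ]
side 38 [318. 211.] [ 634. -144.   21.] [224.  211.5 194.5]
scene 80 [283. 317.] [ 584. -113.   23.] [168.  158.5 143.5]
scene 24 [290. 349.] [ 631. -154.   23.] [233.5 224.  203.5]
proj 242.52694502153514 349.4789623542375 923.983292630862 841.2883
```

```bash
python3 -c "
from h import *
print(ctrl.finish_job())"
```

```text
the job is handed in; nothing more can be done
None
```

The job is handed in, with all three balls and five nuts in the upright bowl and the rod back in its holder; I stirred about 2.85 rounds at roughly 30 mm radius, and the bowl slid about 12 mm near the end of the stirring, after which I finished about its new centre.

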